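Screw the filter pot's wing screw home

TASK

Tighten the loose wing screw in the middle of the filter pot's bridge clamp: push its wings round clockwise, seen from above, with repeated fingertip strokes until the screw is fully home and turns no further. Do not pinch the wings, and do not lift, tip or shove the pot; leave everything else on the shelf where it is.

Things in the scene. Friction and masses are not known exactly. Their poses are not given: they have to be found in the camera images.
- pot: Steel filter pot standing loose on the white shelf, about 3.2 kg, 144 mm across, lid top at 62 mm. Origin: centre of its underside, on the screw's axis; z up. A bridge bar 130 x 24 mm lies along its x axis over the lid, top at 80 mm, wing screw in its middle. A side stub 28 mm across at 30 mm height runs to y = -88 mm. A push of over 20 N at the wings would shove or tip the pot.
- pipe_top (a point): Top centre of the upright copper pipe stub on the pot's lid: 22 mm across with a 26 mm cap, at the pot's y = +54 mm, up to 135 mm height. It stands close beside the wings, so a finger pushing a wing has hardly any room to pass on that side; it is free to work round the other three sides.
- screw_top (a point): Centre of the top of the brass wing screw, on its upright axis, 114 mm above the shelf. The frame turns with the screw: x points along one wing, -x along the other, z up. The two flat upright wings are 7 mm thick and reach from 8 to 38 mm from the axis, from 88 to 114 mm height. Hub 22 mm across at its foot, 16 mm at its top, 111 mm high.
- screw (a joint): Turn of the wing screw in rad, growing clockwise from above; starts between 0.3 and 2.9. At 6.283 it is fully home at a hard stop, the wings in line with the bridge bar (as also at 0 and 3.142: at 0 the wing along screw_top's x points along the pot's x). It takes about 0.05 N m to turn (2 N at a wing), stays where it is left and does not move up or down.
- drive_faces: The two broad wing faces to be pushed for clockwise turning (in the frame of screw_top: the +y face of the wing along +x and the -y face of the wing along -x). Origin on the screw's axis at 88 mm height.
- front_faces: The two opposite broad wing faces (pushing these loosens the screw; pressing on them and the drive faces together is a pinch). Origin on the screw's axis at 88 mm height.
- pliers_a: blue-handled pliers, 175 mm long, 16 mm high, lying flat; bystander. Origin: centre of its underside (pliers: 30 mm behind the pivot, towards the handles).
- pliers_b: the second, slightly shorter blue-handled pliers, 160 mm long, lying flat; bystander. Origin: centre of its underside (pliers: 30 mm behind the pivot, towards the handles).
- pipe_wrench: chrome pipe wrench, 220 mm long, 20 mm high, lying flat; bystander. Origin: centre of its underside.
- spirit_level: aluminium spirit level, 420 mm long, 26 mm wide, 52 mm high, standing on edge at the far side; bystander. Origin: centre of its underside.
- paste_tin: round tin, 64 mm across, 55 mm high; bystander. Origin: centre of its underside.
- gasket: flat black rubber ring, 90 mm across, 6 mm high; bystander. Origin: centre of its underside.
- coupling: brass pipe coupling standing on end, 32 mm across, 40 mm high; bystander. Origin: centre of its underside.
Mind the look-alikes: they are no part of the job. There is more than one size of the pot; the one meant has the size given above.

How it is judged:
By the outcome, as a careful person would: the job done as asked, in the order asked, and still so for the second after the job is handed in, with the robot touching nothing.
It also fails if it takes over 67 s, if anything falls off the work surface, if the arm or the gripper's body presses on something with over 40 N, if the wrist force passes 120 N, or if a joint passes its speed limit or range.

ROBOT

A 6-joint arm with a two-finger parallel gripper is mounted at the origin on the work surface. World frame = base frame: x ahead of the robot, y to its left, z up, the work surface at z = 0. Lengths are in m, angles in degrees, forces in N, time in s.
With the tool pointing down it reaches from about 0.3 to 0.875 m from the base axis. Payload 4.2 kg.
Tool frame: the origin (TCP) lies between the finger pads; the fingertips stand 8 mm ahead of it and the grasp point (between the pads) lies 11 mm behind it (manip.finger_overhang is the distance from the TCP to the fingertips, in m); z points along the fingers, y is the direction in which the jaws open and shut (so a half turn about z gives the same grasp; the last joint's range is limited). The gripper opens to 85 mm and grips with 20 to 120 N. Pads are 22 mm wide; open, the fingers measure 114 mm over their backs; the gripper's body (76 mm by 85 mm) begins 54 mm behind the grasp point. The pads swing forward as they close: fully open they stand 13 mm farther back than shut.
Start: joints at [65.317, 18.312, 89.639, -0, 72.044, -1.146], TCP at [0.23, 0.527, 0.206] pointing down, gripper open.
Joint ranges: [-177.97, 177.97], [-48.28, 115.42], [12.27, 149.76], [-77.06, 257.06], [2.81, 150.46], [-146.56, 146.56]. Speed limits (degrees/s): [147.25, 147.25, 180, 180, 180, 180].

INTERFACE

Orientations are given as [roll, pitch, yaw] about the fixed x, y, z axes, in that order (R = Rz(yaw) Ry(pitch) Rx(roll)).
In Python, from plant import status, cams, manip gives the robot as it stands.
- The arm moves only by the tool servo_tool, never from a script. Its argument "motion" is a list of rows, each an object of numbers: "fingers": the opening, from 0 (shut) to 1 (fully open); "tx", "ty", "tz": the shift along the tool's x, y, z in cm; "rx", "ry", "rz": the turn, a rotation vector about the tool's x, y, z in rad. A call has 1 to 20 rows; each row is the pose to reach, as a shift and turn from the pose commanded when the call began, along the tool's axes at that moment; what a row does not reach only later rows make up. A row lasts 1/12 s, in which the tool goes at most 41.7 mm and 7.16 degrees, less where a joint would pass 70% of its speed; a pose out of reach is approached as far as the arm can. A call with a gripper value outside its range is refused whole. The fingers move at their own pace and stop on an object; "squeeze" is the grip in N (left out, the last holds). Time passes only in rows, so rows that repeat a pose let the fingers close. It gives the time, the measured TCP pose, the force and the opening at its end, in the units of the state.
- status.read_state(): the state, without advancing time (a new reading comes with each control period).
- cams.read_camera(name): name is "side" or "top" or "wrist"; returns a dict with "img" (480x640x3 uint8, red, green, blue), "depth" (480x640 float32, m along the optical axis (not along the pixel's ray), 0 where there is no reading), "fx", "fy", "cx", "cy" (pixels), "world_from_camera" (4x4, takes a point from camera to world coordinates). Camera axes: x right, y down, z forward; pixel columns grow to the right and rows downward; lengths in m; the calibration is good to about 2 mm. A picture is of the moment at which its call begins.
- manip.job_done(): hands the job in, once; it reports no verdict.
Trained networks look in a picture, given as the dict that the camera call returned (one of the last four; its "shot" number tells which), for a name from the list of things; names that differ only in an ending like _2 or _b are one class to them, and where a whole thing is asked for, a point or a joint stands for the part that bears it (a point fixed in the world has none). Each returns a list of dicts, best first, with "confidence" (0 to 1); they miss things now and then, are a little off and sometimes report something else, mostly with a low value. They report only what shows in the picture. A call takes as long as a camera call. They do not tell look-alikes from the thing itself.
- cams.look_for(picture, name): "bbox" ([centre column, centre row, width, height] in pixels, round what is visible of it).
- cams.landmark_of(picture, name): "at" ([column, row] in pixels: a listed point, or the origin of a listed thing).
The state is a dict: "t": time; "qpos": joint angles; "qd": joint speeds; "joint_efforts": joint torques, N m; "eef_pos": TCP position; "tcp_rot": TCP orientation; "ft_force": force on the tool from outside, world axes, zero at the start; "wrist_torque": the same for the moment, N m; "finger_gap": finger opening in m.
Only numpy, scipy, OpenCV 4.12 (cv2) and the standard library are available. Lean on these libraries where they do the work, as an engineer would, in place of code of your own. Each camera call takes 0.05 s, during which the arm holds its last target. There are 200 camera calls.

## Working session

There is one attempt and no reset: what is moved stays moved. The work goes in short steps, Python scripts to look and compute and a tool call to move; the robot and the scene stay as the last step left them, time stands still between calls to the robot, and variables do not carry over. Pictures are saved under pics/ and viewed, about 8 in all and at most 12, crops included, and the job is handed in when it is done.

Besides the shell and the picture viewer there is one more tool, called after ">>>" by a JSON object that holds its "method" and its "body", one argument or row to a line. servo_tool: Moves the arm, as the interface text tells. Its arguments: {"type":"object","properties":{"motion":{"type":"array"},"squeeze":{"type":"number"}},"required":["motion"]}

```bash
mkdir -p pics; cat > h.py <<'E'
import numpy as np,cv2
from plant import status,cams,manip
def shot(n,f=None):
    p=cams.read_camera(n)
    if f: cv2.imwrite('pics/'+f,cv2.cvtColor(p['img'],cv2.COLOR_RGB2BGR))
    return p
def ray(p,uv):
    T=np.array(p['world_from_camera']);d=np.array([(uv[0]-p['cx'])/p['fx'],(uv[1]-p['cy'])/p['fy'],1])
    return T[:3,3],T[:3,:3]@d
def atz(p,uv,z):
    o,d=ray(p,uv);return o+d*(z-o[2])/d[2]
def dep(p,uv):
    o,d=ray(p,uv);return o+d*p['depth'][int(uv[1]),int(uv[0])]
E
python3 - <<'E'
from h import *
print(status.read_state())
for c in ['top','side']:
    p=shot(c,c+'0.png')
    for n in ['pot','screw_top','pipe_top']:
        for r in cams.landmark_of(p,n):print(c,n,r,dep(p,r['at']).round(3))
    for r in cams.look_for(p,'screw_top'):print(c,'box',r)
E
```

```text
{'t': 0.0, 'qpos': array([ 6.53159287e+01,  1.83537761e+01,  8.97080218e+01, -1.30997679e-03,
        7.20428929e+01, -1.14691819e+00]), 'qd': array([ 0.12118129,  0.06394479, -0.00088901,  0.05055488,  0.05069366,
        0.03646129]), 'joint_efforts': array([ 1.19113840e-03, -4.15515161e+01, -2.34169024e+01,  3.27203197e-04,
        8.00950831e-03,  1.03322854e-06]), 'eef_pos': array([0.2294178 , 0.52667501, 0.20484994]), 'tcp_rot': array([-1.79895305e+02, -8.50332883e-04,  1.56463251e+02]), 'ft_force': array([-0.81705471, -0.06747029,  0.39296846]), 'wrist_torque': array([ 0.00581269,  0.01726114, -0.02971109]), 'finger_gap': 0.08528012703105081}
top pot {'at': [406.5, 166.9], 'confidence': 0.81} [ 0.689 -0.218  0.045]
top pot {'at': [316.4, 219.7], 'confidence': 0.8} [0.542 0.007 0.089]
top pot {'at': [194.9, 345.5], 'confidence': 0.8} [0.247 0.282 0.087]
top screw_top {'at': [177.8, 346.9], 'confidence': 0.75} [0.245 0.303 0.153]
top screw_top {'at': [413.5, 157.2], 'confidence': 0.58} [ 0.702 -0.23   0.081]
top screw_top {'at': [317.8, 212.0], 'confidence': 0.5} [0.554 0.004 0.
[... 699 characters left out ...]
e': 0.95} [0.239 0.31  0.153]
side screw_top {'at': [342.9, 237.1], 'confidence': 0.63} [0.551 0.008 0.113]
side screw_top {'at': [452.9, 303.4], 'confidence': 0.5} [ 0.703 -0.224  0.085]
side screw_top {'at': [387.9, 385.8], 'confidence': 0.38} [ 0.516 -0.316  0.019]
side pipe_top {'at': [150.9, 148.1], 'confidence': 0.95} [0.207 0.371 0.188]
side pipe_top {'at': [469.8, 314.3], 'confidence': 0.82} [ 0.712 -0.27   0.102]
side pipe_top {'at': [347.0, 213.6], 'confidence': 0.59} [0.579 0.053 0.134]
side box {'bbox': [344.4, 240.3, 31.1, 20.6], 'confidence': 0.84}
side box {'bbox': [176.9, 177.9, 40.8, 36.7], 'confidence': 0.76}
side box {'bbox': [451.9, 307.2, 18.2, 16.7], 'confidence': 0.62}
```

View pics/top0.png

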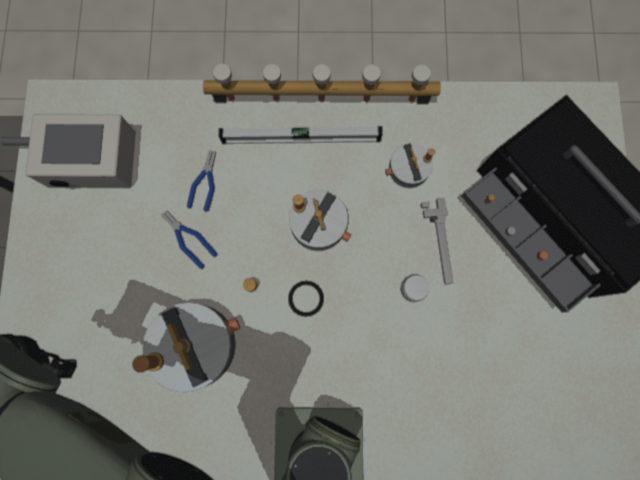

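View pics/side0.png

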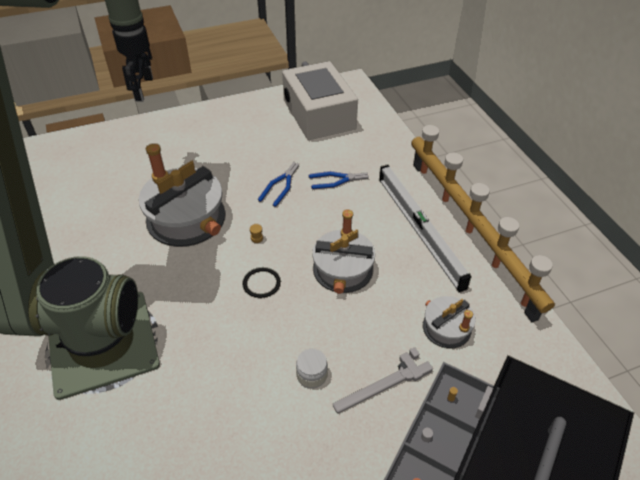

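The right pot is the middle one: its screw top is at about 0.114 m and its pipe top at 0.134 m. The wings lie across the bridge. Next I'll get the wrist camera's geometry and a first axis estimate.

```bash
python3 - <<'E'
from h import *
print(manip.finger_overhang)
p=shot('top');q=shot('side')
for a,z in [([317.8,212],.114),([298.7,198],.135)]: print('top',atz(p,a,z).round(4))
for a,z in [([342.9,237.1],.114),([347,213.6],.135)]: print('side',atz(q,a,z).round(4))
w=shot('wrist');s=status.read_state()
from scipy.spatial.transform import Rotation as R
T=np.array(w['world_from_camera']);Rt=R.from_euler('xyz',s['tcp_rot'],degrees=True).as_matrix()
print('cam in tool',(Rt.T@(T[:3,3]-s['eef_pos'])).round(3),(Rt.T@T[:3,:3]).round(2),w['fx'])
E
```

```text
0.008
top [0.5545 0.0041 0.114 ]
top [0.5824 0.0484 0.135 ]
side [0.55   0.0065 0.114 ]
side [0.5783 0.0522 0.135 ]
cam in tool [ 0.078  0.    -0.168] [[-0.   -0.95 -0.3 ]
 [ 1.   -0.   -0.  ]
 [ 0.   -0.3   0.95]] 360.61113112836966
```

>>> {"method": "servo_tool", "body": {
  "motion": [
    {"tz": -4,"fingers": 0},
    {"tz": -8,"fingers": 0},
    {"tx": -14,"ty": -9,"tz": -9},
    {"tx": -28,"ty": -17,"tz": -9},
    {"tx": -42,"ty": -26,"tz": -8},
    {"tx": -56.5,"ty": -35,"tz": -1.5},
    {"tx": -56.5,"ty": -35,"tz": -1.5},
    {"tx": -56.5,"ty": -35,"tz": -1.5},
    {"tx": -56.5,"ty": -35,"tz": -1.5},
    {"tx": -56.5,"ty": -35,"tz": -1.5},
    {"tx": -56.5,"ty": -35,"tz": -1.5},
    {"tx": -56.5,"ty": -35,"tz": -1.5},
    {"tx": -56.5,"ty": -35,"tz": -1.5},
    {"tx": -56.5,"ty": -35,"tz": -1.5},
    {"tx": -56.5,"ty": -35,"tz": -1.5},
    {"tx": -56.5,"ty": -35,"tz": -1.5},
    {"tx": -56.5,"ty": -35,"tz": -1.5},
    {"tx": -56.5,"ty": -35,"tz": -1.5},
    {"tx": -56.5,"ty": -35,"tz": -1.5},
    {"tx": -56.5,"ty": -35,"tz": -1.5}
  ]
}}

```text
$.motion[0]: bad value
```

```bash
cat > look.py <<'E'
from h import *
import sys
w=shot('wrist',sys.argv[1]);s=status.read_state()
print(s['t'],s['eef_pos'].round(4),s['tcp_rot'].round(2),s['qpos'].round(1),s['ft_force'].round(2),s['finger_gap'])
for n,z in [('screw_top',.114),('pipe_top',.135),('drive_faces',.088)]:
    for r in cams.landmark_of(w,n)[:2]:print(n,r,atz(w,r['at'],z).round(4),dep(w,r['at']).round(4))
# wing points: brass/height 108..116 mm near axis
v,u=np.nonzero(w['depth']>0);d=w['depth'][v,u]
T=np.array(w['world_from_camera']);P=np.c_[(u-w['cx'])/w['fx']*d,(v-w['cy'])/w['fy']*d,d]@T[:3,:3].T+T[:3,3]
r=np.hypot(P[:,0]-.552,P[:,1]-.005)
for zl,zh,rm in [(.108,.118,.042),(.076,.084,.07),(.13,.14,.09)]:
    m=(P[:,2]>zl)&(P[:,2]<zh)&(r<rm)
    if m.sum()>20:
        q=P[m,:2];c=q.mean(0);_,S,V=np.linalg.svd(q-c,full_matrices=False)
        print(zl,m.sum(),'mean',c.round(4),'med z',np.median(P[m,2]).round(4),'dir',np.degrees(np.arctan2(V[0,1],V[0,0])).round(1),'ext',np.ptp((q-c)@V.T,axis=0).round(4), 'mid',(c+V.T@(((q-c)@V.T).max(0)+((q-c)@V.T).min(0))/2).round(4))
E
python3 look.py w1.png
```

```text
0.7 [0.2296 0.5272 0.2058] [179.99   0.   156.47] [65.3 18.3 89.6 -0.  72.  -1.1] [0.36 0.37 0.68] 0.08486511951782176
screw_top {'at': [46.0, 381.2], 'confidence': 0.56} [0.2596 0.2535 0.114 ] [0.1893 0.4645 0.2937]
pipe_top {'at': [64.1, 338.2], 'confidence': 0.69} [0.2243 0.3152 0.135 ] [0.2096 0.3691 0.1879]
```

View pics/w1.png

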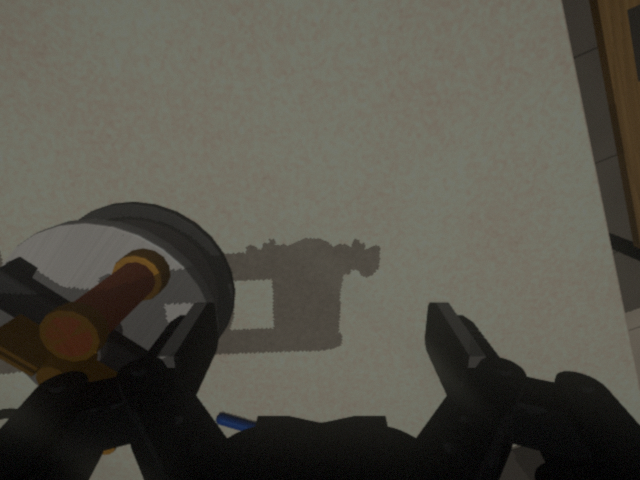

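The move was refused and nothing moved. I'll send rows with every key filled in.

>>> {"method": "servo_tool", "body": {
  "motion": [
    {"fingers": 0,"tx": 0,"ty": 0,"tz": -8,"rx": 0,"ry": 0,"rz": 0},
    {"fingers": 0,"tx": 0,"ty": 0,"tz": -8,"rx": 0,"ry": 0,"rz": 0},
    {"fingers": 0,"tx": -28,"ty": -17,"tz": -9,"rx": 0,"ry": 0,"rz": 0},
    {"fingers": 0,"tx": -28,"ty": -17,"tz": -9,"rx": 0,"ry": 0,"rz": 0},
    {"fingers": 0,"tx": -28,"ty": -17,"tz": -9,"rx": 0,"ry": 0,"rz": 0},
    {"fingers": 0,"tx": -28,"ty": -17,"tz": -9,"rx": 0,"ry": 0,"rz": 0},
    {"fingers": 0,"tx": -28,"ty": -17,"tz": -9,"rx": 0,"ry": 0,"rz": 0},
    {"fingers": 0,"tx": -28,"ty": -17,"tz": -9,"rx": 0,"ry": 0,"rz": 0},
    {"fingers": 0,"tx": -28,"ty": -17,"tz": -9,"rx": 0,"ry": 0,"rz": 0},
    {"fingers": 0,"tx": -56.5,"ty": -35,"tz": -2,"rx": 0,"ry": 0,"rz": 0},
    {"fingers": 0,"tx": -56.5,"ty": -35,"tz": -2,"rx": 0,"ry": 0,"rz": 0},
    {"fingers": 0,"tx": -56.5,"ty": -35,"tz": -2,"rx": 0,"ry": 0,"rz": 0},
    {"fingers": 0,"tx": -56.5,"ty": -35,"tz": -2,"rx": 0,"ry": 0,"rz": 0},
    {"fingers": 0,"tx": -56.5,"ty": -35,"tz": -2,"rx": 0,"ry": 0,"rz": 0},
    {"fingers": 0,"tx": -56.5,"ty": -35,"tz": -2,"rx": 0,"ry": 0,"rz": 0},
    {"fingers": 0,"tx": -56.5,"ty": -35,"tz": -2,"rx": 0,"ry": 0,"rz": 0},
    {"fingers": 0,"tx": -56.5,"ty": -35,"tz": -2,"rx": 0,"ry": 0,"rz": 0},
    {"fingers": 0,"tx": -56.5,"ty": -35,"tz": -2,"rx": 0,"ry": 0,"rz": 0},
    {"fingers": 0,"tx": -56.5,"ty": -35,"tz": -2,"rx": 0,"ry": 0,"rz": 0},
    {"fingers": 0,"tx": -56.5,"ty": -35,"tz": -2,"rx": 0,"ry": 0,"rz": 0}
  ]
}}

```text
t: 2.52
eef_pos: [0.6084, -0.0215, 0.2243]
tcp_rot: [-180.0, -0.1, 156.3]
ft_force: [-0.6, 0.2, 1.1]
finger_gap: -0.0003
```

```bash
python3 look.py w2.png
```

```text
2.5667 [ 0.6077 -0.0199  0.225 ] [ 1.8000e+02 -1.0000e-01  1.5636e+02] [ -3.   20.8  83.2   0.   76.2 -69.3] [-0.19  0.06 -0.95] 3.013034790702994e-05
screw_top {'at': [324.6, 145.2], 'confidence': 0.71} [0.5535 0.0059 0.114 ] [0.5537 0.0058 0.1107]
screw_top {'at': [171.9, 372.9], 'confidence': 0.65} [ 0.6836 -0.2049  0.114 ] [ 0.6997 -0.2286  0.0833]
pipe_top {'at': [399.7, 154.8], 'confidence': 0.88} [0.5794 0.0517 0.135 ] [0.5792 0.0514 0.1364]
drive_faces {'at': [323.4, 144.1], 'confidence': 0.64} [0.5538 0.0049 0.088 ] [0.5526 0.0053 0.1101]
drive_faces {'at': [321.9, 133.7], 'confidence': 0.29} [0.5458 0.0071 0.088 ] [0.5452 0.0073 0.1106]
0.108 1153 mean [0.5513 0.0059] med z 0.112 dir 15.7 ext [0.0762 0.0176] mid [0.5522 0.0062]
0.076 3892 mean [0.5488 0.0102] med z 0.0801 dir -29.7 ext [0.1303 0.0737] mid [0.5646 0.0277]
0.13 1093 mean [0.5785 0.0526] med z 0.1351 dir -127.6 ext [0.0252 0.0251] mid [0.5787 0.0528]
```

View pics/w2.png

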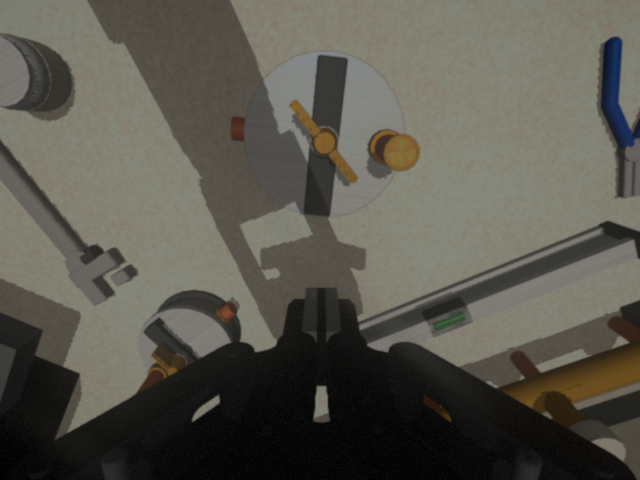

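>>> {"method": "servo_tool", "body": {
  "motion": [
    {"fingers": 0,"tx": 6.6,"ty": -3.3,"tz": 0,"rx": 0,"ry": 0,"rz": -0.12},
    {"fingers": 0,"tx": 6.6,"ty": -3.3,"tz": 0,"rx": 0,"ry": 0,"rz": -0.24},
    {"fingers": 0,"tx": 6.6,"ty": -3.3,"tz": 0,"rx": 0,"ry": 0,"rz": -0.36},
    {"fingers": 0,"tx": 6.6,"ty": -3.3,"tz": 0,"rx": 0,"ry": 0,"rz": -0.48},
    {"fingers": 0,"tx": 6.6,"ty": -3.3,"tz": 0,"rx": 0,"ry": 0,"rz": -0.6},
    {"fingers": 0,"tx": 6.6,"ty": -3.3,"tz": 0,"rx": 0,"ry": 0,"rz": -0.686},
    {"fingers": 0,"tx": 6.6,"ty": -3.3,"tz": 0,"rx": 0,"ry": 0,"rz": -0.686},
    {"fingers": 0,"tx": 6.6,"ty": -3.3,"tz": 0,"rx": 0,"ry": 0,"rz": -0.686},
    {"fingers": 0,"tx": 6.6,"ty": -3.3,"tz": 3,"rx": 0,"ry": 0,"rz": -0.686},
    {"fingers": 0,"tx": 6.6,"ty": -3.3,"tz": 6,"rx": 0,"ry": 0,"rz": -0.686},
    {"fingers": 0,"tx": 6.6,"ty": -3.3,"tz": 8,"rx": 0,"ry": 0,"rz": -0.686},
    {"fingers": 0,"tx": 6.6,"ty": -3.3,"tz": 8,"rx": 0,"ry": 0,"rz": -0.686},
    {"fingers": 0,"tx": 6.6,"ty": -3.3,"tz": 8,"rx": 0,"ry": 0,"rz": -0.686},
    {"fingers": 0,"tx": 6.6,"ty": -3.3,"tz": 8,"rx": 0,"ry": 0,"rz": -0.686}
  ]
}}

```text
t: 3.88
eef_pos: [0.5352, -0.023, 0.1472]
tcp_rot: [-180.0, 0.1, -164.2]
ft_force: [-0.2, 0.8, 0.1]
finger_gap: -0.0002
```

```bash
python3 look.py w3.png; python3 - <<'E'
from h import *
from scipy.spatial.transform import Rotation as R
w=shot('wrist');s=status.read_state()
v,u=np.nonzero(w['depth']>0);d=w['depth'][v,u]
T=np.array(w['world_from_camera']);P=np.c_[(u-w['cx'])/w['fx']*d,(v-w['cy'])/w['fy']*d,d]@T[:3,:3].T+T[:3,3]
Q=(P-s['eef_pos'])@R.from_euler('xyz',s['tcp_rot'],degrees=True).as_matrix()
for z in np.arange(-.09,.012,.008):
    m=(abs(Q[:,2]-z)<.004)&(abs(Q[:,0])<.05)&(abs(Q[:,1])<.07)
    if m.sum()>5: print(round(z,3),m.sum(),Q[m,:2].min(0).round(3),Q[m,:2].max(0).round(3))
E
```

```text
3.9333 [ 0.5355 -0.0231  0.1475] [-179.94    0.2  -164.25] [  -3.7   17.3  100.1    0.    62.4 -109.5] [-0.07  0.72 -0.13] 4.825969790595318e-05
screw_top {'at': [358.4, 293.2], 'confidence': 0.76} [0.5514 0.006  0.114 ] [0.5527 0.0067 0.1111]
screw_top {'at': [2.7, 366.8], 'confidence': 0.58} [ 0.6672 -0.2054  0.114 ] [ 0.7004 -0.2312  0.0819]
drive_faces {'at': [23.6, 355.4], 'confidence': 0.96} [ 0.6794 -0.2114  0.088 ] [ 0.6936 -0.2222  0.0733]
drive_faces {'at': [354.7, 279.3], 'confidence': 0.61} [0.5539 0.0068 0.088 ] [0.5441 0.0015 0.1116]
0.108 1238 mean [0.5431 0.0036] med z 0.1118 dir 17.2 ext [0.0683 0.0171] mid [0.5482 0.005 ]
0.076 3434 mean [0.5307 0.0216] med z 0.08 dir -23.0 ext [0.1285 0.0846] mid [0.5596 0.0277]
0.13 70 mean [0.5668 0.0551] med z 0.1327 dir 76.9 ext [0.0136 0.0024] mid [0.5672 0.0558]
-0.09 5689 [-0.01  -0.046] [0.018 0.048]
-0.082 7866 [-0.012 -0.041] [0.014 0.042]
-0.074 3507 [-0.012 -0.034] [0.014 0.036]
-0.066 1302 [-0.011 -0.021] [0.014 0.022]
-0.058 662 [ 0.006 -0.013] [0.012 0.014]
-0.05 786 [ 0.006 -0.013] [0.012 0.014]
-0.042 662 [ 0.006 -0.013] [0.012 0.014]
-0.034 454 [ 0.006 -0.013] [0.012 0.014]
-0.026 8 [ 0.01  -0.004] [0.011 0.006]
```

View pics/w3.png

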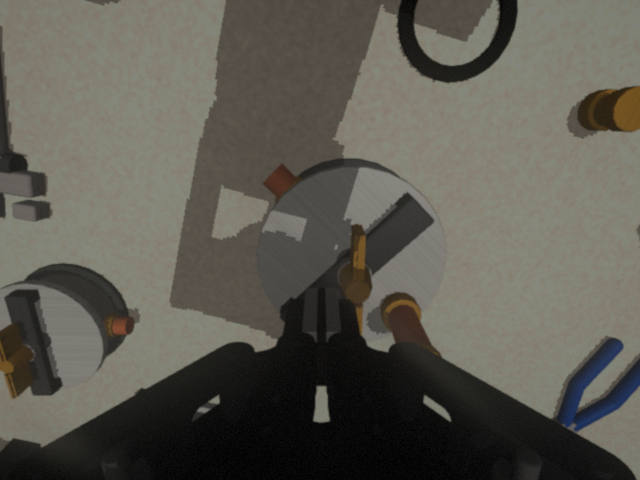

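The finger stands beside the wing's drive face. Its tip is about 28 mm thick, and it only flares out more than 60 mm behind the TCP, so it is clear of the pipe. I'll descend and close up to the face.

>>> {"method": "servo_tool", "body": {
  "motion": [
    {"fingers": 0,"tx": 0.2,"ty": 0,"tz": 2,"rx": 0,"ry": 0,"rz": 0},
    {"fingers": 0,"tx": 0.2,"ty": 0,"tz": 4.1,"rx": 0,"ry": 0,"rz": 0},
    {"fingers": 0,"tx": 0.2,"ty": 0,"tz": 4.1,"rx": 0,"ry": 0,"rz": 0},
    {"fingers": 0,"tx": 0.2,"ty": 0.2,"tz": 4.1,"rx": 0,"ry": 0,"rz": 0},
    {"fingers": 0,"tx": 0.2,"ty": 0.4,"tz": 4.1,"rx": 0,"ry": 0,"rz": 0},
    {"fingers": 0,"tx": 0.2,"ty": 0.57,"tz": 4.1,"rx": 0,"ry": 0,"rz": 0},
    {"fingers": 0,"tx": 0.2,"ty": 0.57,"tz": 4.1,"rx": 0,"ry": 0,"rz": 0}
  ]
}}

```text
t: 4.72
eef_pos: [0.5314, -0.0179, 0.1059]
tcp_rot: [-180.0, 0.1, -164.2]
ft_force: [-0.1, 0.4, -0.5]
finger_gap: 0.0003
```

```bash
cat > plan.py <<'E'
from h import *
import sys,json
# args: step deg, nsteps, sign (+1: tool x outward, -1: x inward), r, s in mm ; contact side follows
st,n,sg,r,s=map(float,sys.argv[1:6]);ax=np.array([.5522,.0062])
S=status.read_state();yaw=np.radians(S['tcp_rot'][2]);print(S['eef_pos'].round(4),S['tcp_rot'].round(2),S['ft_force'].round(1))
X=np.array([np.cos(yaw),np.sin(yaw)]);Y=np.array([np.sin(yaw),-np.cos(yaw)])
a0=ax-S['eef_pos'][:2];A=np.array([a0@X,a0@Y])*1000;print('axis in tool mm',A.round(1))
for i in range(1,int(n)+1):
    a=np.radians(st*i);p=sg*np.array([r*np.cos(a)+s*np.sin(a),r*np.sin(a)-s*np.cos(a)])
    print(i,((A+p)/10).round(2),a.round(3))
E
python3 plan.py 5 19 1 26 18
```

```text
[ 0.5314 -0.0179  0.1059] [-1.7997e+02  1.3000e-01 -1.6421e+02] [-0.1  0.4 -0.5]
axis in tool mm [-26.6  17.6]
1 [0.09 0.19] 0.087
2 [0.22 0.44] 0.175
3 [0.32 0.69] 0.262
4 [0.4  0.96] 0.349
5 [0.46 1.23] 0.436
6 [0.49 1.5 ] 0.524
7 [0.51 1.77] 0.611
8 [0.49 2.05] 0.698
9 [0.45 2.32] 0.785
10 [0.39 2.59] 0.873
11 [0.31 2.86] 0.96
12 [0.2  3.11] 1.047
13 [0.07 3.35] 1.134
14 [-0.08  3.59] 1.222
15 [-0.25  3.8 ] 1.309
16 [-0.43  4.01] 1.396
17 [-0.64  4.19] 1.484
18 [-0.86  4.36] 1.571
19 [-1.09  4.51] 1.658
```

>>> {"method": "servo_tool", "body": {
  "motion": [
    {"fingers": 0,"tx": 0.09,"ty": 0.19,"tz": 0,"rx": 0,"ry": 0,"rz": 0.087},
    {"fingers": 0,"tx": 0.22,"ty": 0.44,"tz": 0,"rx": 0,"ry": 0,"rz": 0.175},
    {"fingers": 0,"tx": 0.32,"ty": 0.69,"tz": 0,"rx": 0,"ry": 0,"rz": 0.262},
    {"fingers": 0,"tx": 0.4,"ty": 0.96,"tz": 0,"rx": 0,"ry": 0,"rz": 0.349},
    {"fingers": 0,"tx": 0.46,"ty": 1.23,"tz": 0,"rx": 0,"ry": 0,"rz": 0.436},
    {"fingers": 0,"tx": 0.49,"ty": 1.5,"tz": 0,"rx": 0,"ry": 0,"rz": 0.524},
    {"fingers": 0,"tx": 0.51,"ty": 1.77,"tz": 0,"rx": 0,"ry": 0,"rz": 0.611},
    {"fingers": 0,"tx": 0.49,"ty": 2.05,"tz": 0,"rx": 0,"ry": 0,"rz": 0.698}
  ]
}}

```text
t: 5.38
eef_pos: [0.5208, 0.0003, 0.1055]
tcp_rot: [180.0, 0.1, 155.5]
ft_force: [-0.8, -0.4, 0.1]
finger_gap: 0.0001
```

```bash
python3 look.py w4.png; python3 plan.py 5 11 1 26 18
```

```text
5.4333 [0.5207 0.0007 0.1055] [1.7995e+02 6.0000e-02 1.5539e+02] [ -1.2  18.4 105.3   0.   56.2 -66.6] [-0.19  0.19 -0.12] 4.754753684154862e-05
screw_top {'at': [356.6, 334.0], 'confidence': 0.73} [0.5512 0.0066 0.114 ] [0.5151 0.016  0.1706]
pipe_top {'at': [477.8, 370.6], 'confidence': 0.75} [0.5787 0.0533 0.135 ] [0.5789 0.0533 0.1349]
0.108 500 mean [0.5431 0.0073] med z 0.1111 dir 19.1 ext [0.0576 0.0103] mid [0.5419 0.0066]
0.076 4456 mean [0.5246 0.0276] med z 0.08 dir 6.5 ext [0.1045 0.104 ] mid [0.5451 0.0106]
0.13 1867 mean [0.5666 0.0491] med z 0.1351 dir 38.8 ext [0.1049 0.0169] mid [0.5451 0.0318]
[5.208e-01 1.000e-04 1.053e-01] [1.7997e+02 6.0000e-02 1.5591e+02] [-0.4 -0.6  0.1]
axis in tool mm [-26.2  18.4]
1 [0.13 0.27] 0.087
2 [0.26 0.52] 0.175
3 [0.36 0.77] 0.262
4 [0.44 1.04] 0.349
5 [0.5 1.3] 0.436
6 [0.53 1.58] 0.524
7 [0.54 1.85] 0.611
8 [0.53 2.13] 0.698
9 [0.49 2.4 ] 0.785
10 [0.43 2.67] 0.873
11 [0.35 2.93] 0.96
```

View pics/w4.png

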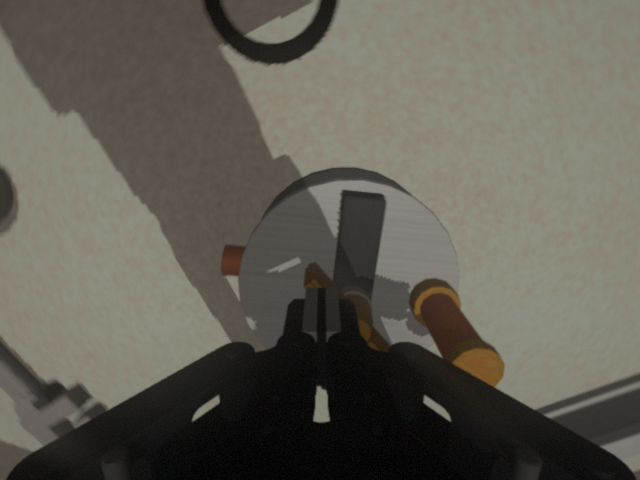

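The wing did not turn: its direction is still about -161° and there was no force, so the finger passed above it. I'll measure the real fingertip height in the side camera.

```bash
python3 - <<'E'
from h import *
print(manip.finger_overhang,[x for x in dir(manip) if x[0]!='_'])
p=shot('side');S=status.read_state();e=S['eef_pos'];print(e)
T=np.array(p['world_from_camera'])
def pix(w):
    c=T[:3,:3].T@(w-T[:3,3]);return np.array([c[0]/c[2]*p['fx']+p['cx'],c[1]/c[2]*p['fy']+p['cy']])
print('tcp',pix(e),'tip',pix(e-[0,0,.008]),'axis',pix(np.array([.5522,.0062,.114])))
im=p['img'][170:290,265:425];im=cv2.resize(im,None,fx=5,fy=5,interpolation=cv2.INTER_CUBIC)
u,v=(pix(e-[0,0,.008])-[265,170])*5;cv2.circle(im,(int(u),int(v)),4,(255,0,0),1)
cv2.imwrite('pics/s5.png',im[:,:,::-1])
v,u=np.nonzero(p['depth']>0);d=p['depth'][v,u];P=np.c_[(u-p['cx'])/p['fx']*d,(v-p['cy'])/p['fy']*d,d]@T[:3,:3].T+T[:3,3]
Q=P-e
for z in np.arange(-.02,.08,.006):
    m=(abs(Q[:,2]-z)<.003)&(np.hypot(Q[:,0],Q[:,1])<.03)
    if m.sum():print(z.round(3),m.sum(),P[m].min(0).round(3),P[m].max(0).round(3))
E
```

```text
0.008 ['Unreachable', 'finger_overhang', 'job_done']
[5.20690667e-01 6.07068539e-05 1.05105503e-01]
tcp [331.66056816 245.28577042] tip [331.59882145 247.69540168] axis [343.86346725 236.92630575]
-0.02 30 [ 0.502 -0.006  0.082] [0.549 0.028 0.087]
-0.014 20 [ 0.516 -0.007  0.088] [0.55  0.002 0.094]
-0.008 24 [ 0.516 -0.009  0.094] [0.55  0.002 0.1  ]
-0.002 29 [ 0.516 -0.01   0.1  ] [0.549 0.002 0.106]
0.004 34 [ 0.516 -0.008  0.107] [0.548 0.011 0.112]
0.01 35 [ 0.518 -0.007  0.112] [0.551 0.009 0.117]
0.016 2 [ 0.517 -0.005  0.119] [0.536 0.001 0.12 ]
0.028 3 [ 0.509 -0.009  0.136] [0.53  0.    0.136]
0.034 14 [ 0.509 -0.012  0.136] [0.529 0.002 0.141]
0.04 19 [ 0.509 -0.013  0.142] [0.529 0.    0.148]
0.046 16 [ 0.509 -0.014  0.149] [0.529 0.    0.154]
0.052 18 [ 0.508 -0.016  0.154] [ 0.528 -0.008  0.159]
0.058 5 [ 0.51  -0.015  0.16 ] [ 0.521 -0.009  0.163]
0.076 7 [ 0.507 -0.028  0.18 ] [ 0.528 -0.004  0.183]
```

View pics/s5.png

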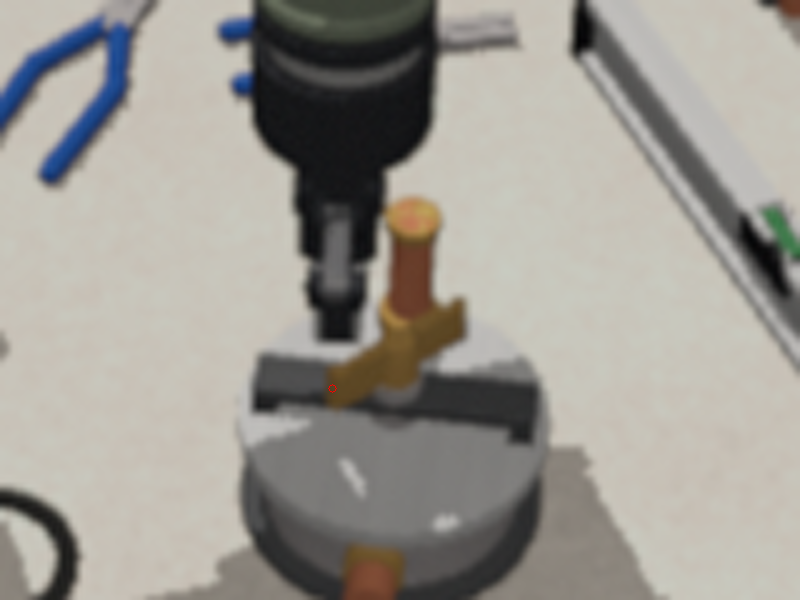

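Both cameras put the fingertips about 28 mm behind the reported TCP (tip z is about 0.133 with the TCP at 0.105), not 8 mm ahead of it. I'll trust the cameras, go back to the start of the stroke and work with the TCP at about 0.073, which puts the tip near 0.101.

>>> {"method": "servo_tool", "body": {
  "motion": [
    {"fingers": 0,"tx": -0.5,"ty": -0.4,"tz": 0,"rx": 0,"ry": 0,"rz": -0.12},
    {"fingers": 0,"tx": -1,"ty": -0.8,"tz": 0,"rx": 0,"ry": 0,"rz": -0.24},
    {"fingers": 0,"tx": -1.5,"ty": -1.2,"tz": 0,"rx": 0,"ry": 0,"rz": -0.36},
    {"fingers": 0,"tx": -2,"ty": -1.7,"tz": 0,"rx": 0,"ry": 0,"rz": -0.48},
    {"fingers": 0,"tx": -2.2,"ty": -1.7,"tz": 0,"rx": 0,"ry": 0,"rz": -0.6},
    {"fingers": 0,"tx": -2.2,"ty": -1.7,"tz": 0,"rx": 0,"ry": 0,"rz": -0.697},
    {"fingers": 0,"tx": -2.2,"ty": -1.7,"tz": 0,"rx": 0,"ry": 0,"rz": -0.697},
    {"fingers": 0,"tx": -2.2,"ty": -1.7,"tz": 0,"rx": 0,"ry": 0,"rz": -0.697},
    {"fingers": 0,"tx": -2.2,"ty": -1.7,"tz": 1.5,"rx": 0,"ry": 0,"rz": -0.697},
    {"fingers": 0,"tx": -2.2,"ty": -1.7,"tz": 2.5,"rx": 0,"ry": 0,"rz": -0.697},
    {"fingers": 0,"tx": -2.2,"ty": -1.7,"tz": 3.2,"rx": 0,"ry": 0,"rz": -0.697},
    {"fingers": 0,"tx": -2.2,"ty": -1.7,"tz": 3.2,"rx": 0,"ry": 0,"rz": -0.697},
    {"fingers": 0,"tx": -2.05,"ty": -1.53,"tz": 3.2,"rx": 0,"ry": 0,"rz": -0.697},
    {"fingers": 0,"tx": -1.9,"ty": -1.37,"tz": 3.2,"rx": 0,"ry": 0,"rz": -0.697},
    {"fingers": 0,"tx": -1.78,"ty": -1.21,"tz": 3.2,"rx": 0,"ry": 0,"rz": -0.697},
    {"fingers": 0,"tx": -1.78,"ty": -1.21,"tz": 3.2,"rx": 0,"ry": 0,"rz": -0.697}
  ]
}}

```text
t: 6.97
eef_pos: [0.532, -0.0179, 0.0732]
tcp_rot: [-180.0, 0.1, -164.3]
ft_force: [-0.8, 0.0, 0.1]
finger_gap: 0.0004
```

```bash
python3 plan.py 5 19 1 26 18
```

```text
[ 0.532  -0.0179  0.0732] [-1.7998e+02  6.0000e-02 -1.6427e+02] [-0.8  0.   0.1]
axis in tool mm [-26.   17.7]
1 [0.14 0.2 ] 0.087
2 [0.27 0.45] 0.175
3 [0.37 0.71] 0.262
4 [0.46 0.97] 0.349
5 [0.51 1.24] 0.436
6 [0.55 1.51] 0.524
7 [0.56 1.79] 0.611
8 [0.55 2.06] 0.698
9 [0.51 2.34] 0.785
10 [0.45 2.61] 0.873
11 [0.36 2.87] 0.96
12 [0.26 3.12] 1.047
13 [0.13 3.37] 1.134
14 [-0.02  3.6 ] 1.222
15 [-0.19  3.82] 1.309
16 [-0.38  4.02] 1.396
17 [-0.58  4.2 ] 1.484
18 [-0.8   4.37] 1.571
19 [-1.04  4.52] 1.658
```

>>> {"method": "servo_tool", "body": {
  "motion": [
    {"fingers": 0,"tx": 0.14,"ty": 0.2,"tz": 0,"rx": 0,"ry": 0,"rz": 0.087},
    {"fingers": 0,"tx": 0.27,"ty": 0.45,"tz": 0,"rx": 0,"ry": 0,"rz": 0.175},
    {"fingers": 0,"tx": 0.37,"ty": 0.71,"tz": 0,"rx": 0,"ry": 0,"rz": 0.262},
    {"fingers": 0,"tx": 0.46,"ty": 0.97,"tz": 0,"rx": 0,"ry": 0,"rz": 0.349},
    {"fingers": 0,"tx": 0.51,"ty": 1.24,"tz": 0,"rx": 0,"ry": 0,"rz": 0.436},
    {"fingers": 0,"tx": 0.55,"ty": 1.51,"tz": 0,"rx": 0,"ry": 0,"rz": 0.524}
  ]
}}

```text
t: 7.47
eef_pos: [0.5229, -0.0055, 0.0732]
tcp_rot: [-180.0, 0.1, 165.5]
ft_force: [0.6, -1.6, -0.4]
finger_gap: -0.0001
```

```bash
python3 look.py w6.png; python3 plan.py 5 13 1 26 18
```

```text
7.5167 [ 0.5226 -0.0051  0.0732] [-1.7999e+02  9.0000e-02  1.6531e+02] [ -1.8  20.7 107.3  -0.   51.9 -77.1] [ 0.62 -0.87 -0.11] -0.00043587596427125134
0.108 1288 mean [0.5196 0.0077] med z 0.1126 dir 47.8 ext [0.0353 0.0213] mid [0.5201 0.0059]
0.076 5442 mean [0.5273 0.0261] med z 0.08 dir -20.2 ext [0.1258 0.0835] mid [0.5578 0.0302]
0.13 1182 mean [ 0.5168 -0.0033] med z 0.1362 dir -14.7 ext [0.024 0.033] mid [ 0.5222 -0.004 ]
[ 0.5225 -0.0051  0.073 ] [1.7998e+02 3.0000e-02 1.6582e+02] [ 0.5 -0.3  0. ]
axis in tool mm [-26.1  18.2]
1 [0.14 0.26] 0.087
2 [0.27 0.5 ] 0.175
3 [0.37 0.76] 0.262
4 [0.45 1.02] 0.349
5 [0.51 1.29] 0.436
6 [0.54 1.57] 0.524
7 [0.55 1.84] 0.611
8 [0.54 2.12] 0.698
9 [0.5  2.39] 0.785
10 [0.44 2.66] 0.873
11 [0.36 2.92] 0.96
12 [0.25 3.18] 1.047
13 [0.12 3.42] 1.134
```

View pics/w6.png

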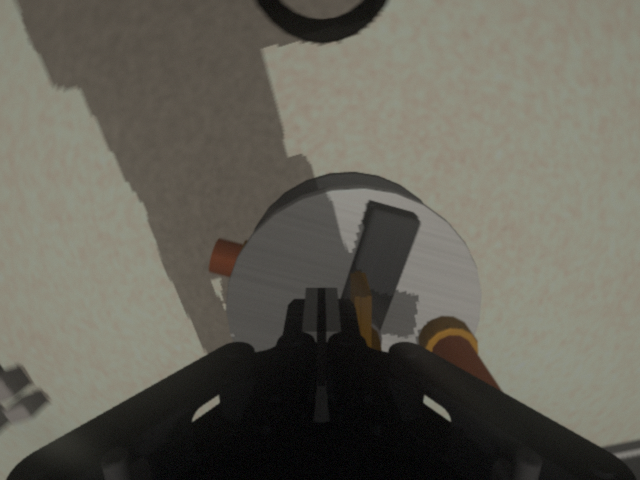

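The wing now moves with the finger (about 1.6 N), so I'll continue the stroke.

>>> {"method": "servo_tool", "body": {
  "motion": [
    {"fingers": 0,"tx": 0.14,"ty": 0.26,"tz": 0,"rx": 0,"ry": 0,"rz": 0.087},
    {"fingers": 0,"tx": 0.27,"ty": 0.5,"tz": 0,"rx": 0,"ry": 0,"rz": 0.175},
    {"fingers": 0,"tx": 0.37,"ty": 0.76,"tz": 0,"rx": 0,"ry": 0,"rz": 0.262},
    {"fingers": 0,"tx": 0.45,"ty": 1.02,"tz": 0,"rx": 0,"ry": 0,"rz": 0.349},
    {"fingers": 0,"tx": 0.51,"ty": 1.29,"tz": 0,"rx": 0,"ry": 0,"rz": 0.436},
    {"fingers": 0,"tx": 0.54,"ty": 1.57,"tz": 0,"rx": 0,"ry": 0,"rz": 0.524},
    {"fingers": 0,"tx": 0.55,"ty": 1.84,"tz": 0,"rx": 0,"ry": 0,"rz": 0.611},
    {"fingers": 0,"tx": 0.54,"ty": 2.12,"tz": 0,"rx": 0,"ry": 0,"rz": 0.698},
    {"fingers": 0,"tx": 0.5,"ty": 2.39,"tz": 0,"rx": 0,"ry": 0,"rz": 0.785},
    {"fingers": 0,"tx": 0.44,"ty": 2.66,"tz": 0,"rx": 0,"ry": 0,"rz": 0.873},
    {"fingers": 0,"tx": 0.36,"ty": 2.92,"tz": 0,"rx": 0,"ry": 0,"rz": 0.96},
    {"fingers": 0,"tx": 0.25,"ty": 3.18,"tz": 0,"rx": 0,"ry": 0,"rz": 1.047},
    {"fingers": 0,"tx": 0.12,"ty": 3.42,"tz": 0,"rx": 0,"ry": 0,"rz": 1.134},
    {"fingers": 0,"tx": 0.12,"ty": 3.42,"tz": 0,"rx": 0,"ry": 0,"rz": 1.134}
  ]
}}

```text
t: 8.83
eef_pos: [0.5294, 0.0283, 0.0727]
tcp_rot: [-180.0, -0.0, 100.7]
ft_force: [-0.5, 0.0, 1.1]
finger_gap: 0.0
```

```bash
python3 plan.py 5 1 1 26 18; python3 - <<'E'
from h import *
p=shot('top');q=shot('side')
for w in (p,q):
    for n,z in [('screw_top',.114),('pipe_top',.135)]:
        for r in cams.landmark_of(w,n):
            a=atz(w,r['at'],z)
            if np.hypot(a[0]-.552,a[1])<.12:print(n,a.round(4),r)
E
```

```text
[0.5294 0.0283 0.0727] [-1.7995e+02 -1.0000e-02  1.0074e+02] [-0.5  0.   1.1]
axis in tool mm [-26.   18.3]
1 [0.15 0.27] 0.087
screw_top [0.5459 0.0064 0.114 ] {'at': [341.2, 237.6], 'confidence': 0.47}
pipe_top [0.5814 0.0524 0.135 ] {'at': [348.2, 213.2], 'confidence': 0.85}
pipe_top [ 0.5402 -0.0154  0.135 ] {'at': [342.9, 238.6], 'confidence': 0.47}
```

Wing A is now near 100°, 40° short of the pipe. I'll back off, lift over and come down behind wing B, keeping the same yaw.

>>> {"method": "servo_tool", "body": {
  "motion": [
    {"fingers": 0,"tx": 0,"ty": -0.4,"tz": 0,"rx": 0,"ry": 0,"rz": 0},
    {"fingers": 0,"tx": 0,"ty": -0.5,"tz": -1,"rx": 0,"ry": 0,"rz": 0},
    {"fingers": 0,"tx": 0,"ty": -0.5,"tz": -4.7,"rx": 0,"ry": 0,"rz": 0},
    {"fingers": 0,"tx": 0,"ty": -0.5,"tz": -4.7,"rx": 0,"ry": 0,"rz": 0},
    {"fingers": 0,"tx": -2.6,"ty": 2,"tz": -4.7,"rx": 0,"ry": 0,"rz": 0},
    {"fingers": 0,"tx": -5.2,"ty": 4.2,"tz": -4.7,"rx": 0,"ry": 0,"rz": 0},
    {"fingers": 0,"tx": -5.2,"ty": 4.2,"tz": -4.7,"rx": 0,"ry": 0,"rz": 0},
    {"fingers": 0,"tx": -5.2,"ty": 4.2,"tz": -4.7,"rx": 0,"ry": 0,"rz": 0}
  ]
}}

```text
t: 9.8
eef_pos: [0.5817, -0.0159, 0.1203]
tcp_rot: [179.9, 0.0, 100.6]
ft_force: [-0.2, 0.6, 0.4]
finger_gap: -0.0002
```

```bash
python3 look.py w7.png
```

```text
9.85 [ 0.5805 -0.0152  0.12  ] [ 1.7999e+02 -2.0000e-02  1.0067e+02] [ -2.7  22.6  96.2   0.   61.2 -13.3] [0.61 0.64 0.15] 0.000387823751191705
screw_top {'at': [269.4, 228.3], 'confidence': 0.61} [0.5509 0.0057 0.114 ] [0.5507 0.005  0.1117]
drive_faces {'at': [278.0, 215.4], 'confidence': 0.89} [0.5523 0.006  0.088 ] [0.5539 0.0123 0.1107]
0.108 2461 mean [0.552  0.0081] med z 0.112 dir -77.2 ext [0.0763 0.0171] mid [0.5523 0.0059]
0.076 7049 mean [0.549  0.0091] med z 0.0801 dir 150.3 ext [0.1299 0.0789] mid [0.5655 0.0294]
0.13 3001 mean [0.5787 0.0531] med z 0.1351 dir -104.7 ext [0.0255 0.0254] mid [0.5787 0.0529]
```

View pics/w7.png

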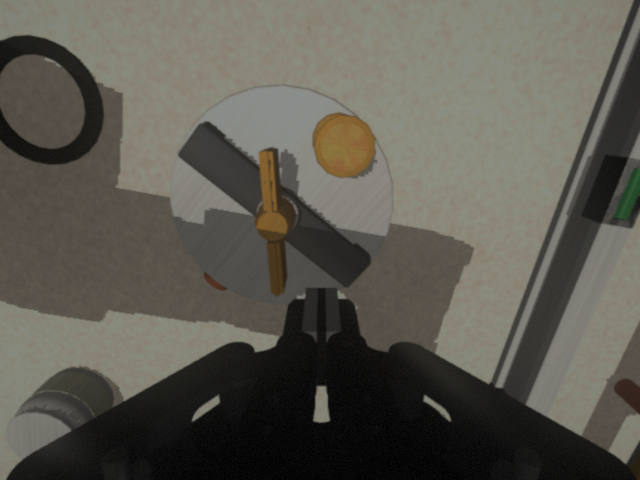

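The pot and its axis have not moved, and wing B lies at -77°. I'll descend and close up to it.

>>> {"method": "servo_tool", "body": {
  "motion": [
    {"fingers": 0,"tx": 0,"ty": 0,"tz": 2.5,"rx": 0,"ry": 0,"rz": 0},
    {"fingers": 0,"tx": 0,"ty": 0,"tz": 4.7,"rx": 0,"ry": 0,"rz": 0},
    {"fingers": 0,"tx": 0,"ty": 0,"tz": 4.7,"rx": 0,"ry": 0,"rz": 0},
    {"fingers": 0,"tx": 0,"ty": -0.2,"tz": 4.7,"rx": 0,"ry": 0,"rz": 0},
    {"fingers": 0,"tx": 0,"ty": -0.4,"tz": 4.7,"rx": 0,"ry": 0,"rz": 0},
    {"fingers": 0,"tx": 0,"ty": -0.5,"tz": 4.7,"rx": 0,"ry": 0,"rz": 0},
    {"fingers": 0,"tx": 0,"ty": -0.5,"tz": 4.7,"rx": 0,"ry": 0,"rz": 0}
  ]
}}

```text
t: 10.58
eef_pos: [0.5761, -0.0159, 0.0741]
tcp_rot: [179.9, 0.0, 100.7]
ft_force: [0.3, 0.4, -0.2]
finger_gap: 0.0002
```

```bash
python3 plan.py 5 20 -1 26 18
```

```text
[ 0.5761 -0.0159  0.0741] [1.7987e+02 3.0000e-02 1.0072e+02] [ 0.3  0.4 -0.2]
axis in tool mm [ 26.2 -19.3]
1 [-0.13 -0.37] 0.087
2 [-0.26 -0.61] 0.175
3 [-0.36 -0.87] 0.262
4 [-0.44 -1.13] 0.349
5 [-0.5 -1.4] 0.436
6 [-0.53 -1.68] 0.524
7 [-0.55 -1.95] 0.611
8 [-0.53 -2.23] 0.698
9 [-0.49 -2.5 ] 0.785
10 [-0.43 -2.77] 0.873
11 [-0.35 -3.03] 0.96
12 [-0.24 -3.29] 1.047
13 [-0.11 -3.53] 1.134
14 [ 0.04 -3.76] 1.222
15 [ 0.21 -3.98] 1.309
16 [ 0.39 -4.18] 1.396
17 [ 0.6  -4.37] 1.484
18 [ 0.82 -4.53] 1.571
19 [ 1.05 -4.68] 1.658
20 [ 1.3  -4.81] 1.745
```

>>> {"method": "servo_tool", "body": {
  "motion": [
    {"fingers": 0,"tx": -0.13,"ty": -0.37,"tz": 0,"rx": 0,"ry": 0,"rz": 0.087},
    {"fingers": 0,"tx": -0.26,"ty": -0.61,"tz": 0,"rx": 0,"ry": 0,"rz": 0.175},
    {"fingers": 0,"tx": -0.36,"ty": -0.87,"tz": 0,"rx": 0,"ry": 0,"rz": 0.262},
    {"fingers": 0,"tx": -0.44,"ty": -1.13,"tz": 0,"rx": 0,"ry": 0,"rz": 0.349},
    {"fingers": 0,"tx": -0.5,"ty": -1.4,"tz": 0,"rx": 0,"ry": 0,"rz": 0.436},
    {"fingers": 0,"tx": -0.53,"ty": -1.68,"tz": 0,"rx": 0,"ry": 0,"rz": 0.524},
    {"fingers": 0,"tx": -0.55,"ty": -1.95,"tz": 0,"rx": 0,"ry": 0,"rz": 0.611},
    {"fingers": 0,"tx": -0.53,"ty": -2.23,"tz": 0,"rx": 0,"ry": 0,"rz": 0.698},
    {"fingers": 0,"tx": -0.49,"ty": -2.5,"tz": 0,"rx": 0,"ry": 0,"rz": 0.785},
    {"fingers": 0,"tx": -0.43,"ty": -2.77,"tz": 0,"rx": 0,"ry": 0,"rz": 0.873},
    {"fingers": 0,"tx": -0.35,"ty": -3.03,"tz": 0,"rx": 0,"ry": 0,"rz": 0.96},
    {"fingers": 0,"tx": -0.24,"ty": -3.29,"tz": 0,"rx": 0,"ry": 0,"rz": 1.047},
    {"fingers": 0,"tx": -0.11,"ty": -3.53,"tz": 0,"rx": 0,"ry": 0,"rz": 1.134},
    {"fingers": 0,"tx": 0.04,"ty": -3.76,"tz": 0,"rx": 0,"ry": 0,"rz": 1.222},
    {"fingers": 0,"tx": 0.21,"ty": -3.98,"tz": 0,"rx": 0,"ry": 0,"rz": 1.309},
    {"fingers": 0,"tx": 0.39,"ty": -4.18,"tz": 0,"rx": 0,"ry": 0,"rz": 1.396},
    {"fingers": 0,"tx": 0.6,"ty": -4.37,"tz": 0,"rx": 0,"ry": 0,"rz": 1.484},
    {"fingers": 0,"tx": 0.82,"ty": -4.53,"tz": 0,"rx": 0,"ry": 0,"rz": 1.571},
    {"fingers": 0,"tx": 1.05,"ty": -4.68,"tz": 0,"rx": 0,"ry": 0,"rz": 1.658},
    {"fingers": 0,"tx": 1.3,"ty": -4.81,"tz": 0,"rx": 0,"ry": 0,"rz": 1.745}
  ]
}}

```text
t: 12.25
eef_pos: [0.5269, -0.0127, 0.074]
tcp_rot: [179.9, -0.2, 0.5]
ft_force: [1.4, -2.2, 1.0]
finger_gap: -0.0002
```

```bash
python3 look.py w8.png; python3 plan.py 2 16 -1 26 18
```

```text
12.3 [ 0.5266 -0.0122  0.0739] [ 1.7997e+02 -1.6000e-01  3.5000e-01] [ -2.6  20.9 106.8  -0.   52.1  87.1] [ 0.29 -0.75  1.05] -2.158638872044584e-05
screw_top {'at': [275.9, 263.1], 'confidence': 0.71} [0.5526 0.0055 0.114 ] [0.5514 0.0059 0.111 ]
screw_top {'at': [282.7, 244.7], 'confidence': 0.3} [0.56   0.0027 0.114 ] [0.5591 0.003  0.1112]
pipe_top {'at': [107.5, 207.6], 'confidence': 0.8} [0.5788 0.0535 0.135 ] [0.5789 0.0533 0.1355]
drive_faces {'at': [281.1, 242.6], 'confidence': 0.82} [0.5521 0.0062 0.088 ] [0.56   0.0036 0.1113]
0.108 4610 mean [0.5536 0.0028] med z 0.112 dir -167.8 ext [0.0738 0.0367] mid [ 0.5544 -0.0024]
0.076 10553 mean [0.5628 0.0037] med z 0.08 dir 149.0 ext [0.1305 0.0807] mid [0.5656 0.0291]
0.13 7093 mean [0.5713 0.0405] med z 0.1351 dir -126.5 ext [0.1039 0.0263] mid [0.5555 0.0211]
[ 0.5265 -0.0122  0.0734] [ 1.7999e+02 -9.0000e-02  8.6000e-01] [-0.2 -1.4  0.4]
axis in tool mm [ 26.  -18.1]
1 [-0.06 -0.1 ] 0.035
2 [-0.12 -0.19] 0.07
3 [-0.17 -0.29] 0.105
4 [-0.22 -0.39] 0.14
5 [-0.27 -0.48] 0.175
6 [-0.32 -0.59] 0.209
7 [-0.36 -0.69] 0.244
8 [-0.39 -0.79] 0.279
9 [-0.43 -0.9 ] 0.314
10 [-0.46 -1.  ] 0.349
11 [-0.48 -1.11] 0.384
12 [-0.51 -1.22] 0.419
13 [-0.52 -1.33] 0.454
14 [-0.54 -1.44] 0.489
15 [-0.55 -1.55] 0.524
16 [-0.56 -1.66] 0.559
```

I'll push 26° more at a slower rate, leaving the last few degrees to creep.

>>> {"method": "servo_tool", "body": {
  "motion": [
    {"fingers": 0,"tx": -0.06,"ty": -0.1,"tz": 0,"rx": 0,"ry": 0,"rz": 0.035},
    {"fingers": 0,"tx": -0.12,"ty": -0.19,"tz": 0,"rx": 0,"ry": 0,"rz": 0.07},
    {"fingers": 0,"tx": -0.17,"ty": -0.29,"tz": 0,"rx": 0,"ry": 0,"rz": 0.105},
    {"fingers": 0,"tx": -0.22,"ty": -0.39,"tz": 0,"rx": 0,"ry": 0,"rz": 0.14},
    {"fingers": 0,"tx": -0.27,"ty": -0.48,"tz": 0,"rx": 0,"ry": 0,"rz": 0.175},
    {"fingers": 0,"tx": -0.32,"ty": -0.59,"tz": 0,"rx": 0,"ry": 0,"rz": 0.209},
    {"fingers": 0,"tx": -0.36,"ty": -0.69,"tz": 0,"rx": 0,"ry": 0,"rz": 0.244},
    {"fingers": 0,"tx": -0.39,"ty": -0.79,"tz": 0,"rx": 0,"ry": 0,"rz": 0.279},
    {"fingers": 0,"tx": -0.43,"ty": -0.9,"tz": 0,"rx": 0,"ry": 0,"rz": 0.314},
    {"fingers": 0,"tx": -0.46,"ty": -1.0,"tz": 0,"rx": 0,"ry": 0,"rz": 0.349},
    {"fingers": 0,"tx": -0.48,"ty": -1.11,"tz": 0,"rx": 0,"ry": 0,"rz": 0.384},
    {"fingers": 0,"tx": -0.51,"ty": -1.22,"tz": 0,"rx": 0,"ry": 0,"rz": 0.419},
    {"fingers": 0,"tx": -0.52,"ty": -1.33,"tz": 0,"rx": 0,"ry": 0,"rz": 0.454},
    {"fingers": 0,"tx": -0.52,"ty": -1.33,"tz": 0,"rx": 0,"ry": 0,"rz": 0.454}
  ]
}}

```text
t: 13.62
eef_pos: [0.5208, 0.0009, 0.073]
tcp_rot: [-180.0, -0.0, -25.2]
ft_force: [-0.3, -1.6, 0.5]
finger_gap: -0.0005
```

```bash
python3 plan.py 1 12 -1 26 18
```

```text
[0.5208 0.0009 0.073 ] [-1.800e+02 -4.000e-02 -2.522e+01] [-0.3 -1.6  0.5]
axis in tool mm [ 26.2 -18.2]
1 [-0.02 -0.06] 0.017
2 [-0.05 -0.11] 0.035
3 [-0.08 -0.15] 0.052
4 [-0.1 -0.2] 0.07
5 [-0.13 -0.25] 0.087
6 [-0.16 -0.3 ] 0.105
7 [-0.18 -0.35] 0.122
8 [-0.21 -0.4 ] 0.14
9 [-0.23 -0.44] 0.157
10 [-0.26 -0.49] 0.175
11 [-0.28 -0.54] 0.192
12 [-0.3 -0.6] 0.209
```

Now I'll creep in short steps and watch the force.

>>> {"method": "servo_tool", "body": {
  "motion": [
    {"fingers": 0,"tx": -0.02,"ty": -0.06,"tz": 0,"rx": 0,"ry": 0,"rz": 0.017},
    {"fingers": 0,"tx": -0.05,"ty": -0.11,"tz": 0,"rx": 0,"ry": 0,"rz": 0.035},
    {"fingers": 0,"tx": -0.08,"ty": -0.15,"tz": 0,"rx": 0,"ry": 0,"rz": 0.052},
    {"fingers": 0,"tx": -0.1,"ty": -0.2,"tz": 0,"rx": 0,"ry": 0,"rz": 0.07},
    {"fingers": 0,"tx": -0.1,"ty": -0.2,"tz": 0,"rx": 0,"ry": 0,"rz": 0.07}
  ]
}}

```text
t: 14.03
eef_pos: [0.5204, 0.0034, 0.0727]
tcp_rot: [-180.0, 0.0, -29.3]
ft_force: [-0.4, -1.7, 0.7]
finger_gap: -0.0001
```

>>> {"method": "servo_tool", "body": {
  "motion": [
    {"fingers": 0,"tx": -0.02,"ty": -0.04,"tz": 0,"rx": 0,"ry": 0,"rz": 0.017},
    {"fingers": 0,"tx": -0.02,"ty": -0.05,"tz": 0,"rx": 0,"ry": 0,"rz": 0.017}
  ]
}}

```text
t: 14.2
eef_pos: [0.5204, 0.004, 0.0726]
tcp_rot: [180.0, 0.0, -30.3]
ft_force: [-0.9, -2.5, 1.3]
finger_gap: 0.0001
```

>>> {"method": "servo_tool", "body": {
  "motion": [
    {"fingers": 0,"tx": -0.02,"ty": -0.04,"tz": 0,"rx": 0,"ry": 0,"rz": 0.017},
    {"fingers": 0,"tx": -0.02,"ty": -0.05,"tz": 0,"rx": 0,"ry": 0,"rz": 0.017}
  ]
}}

```text
t: 14.37
eef_pos: [0.5202, 0.0042, 0.0726]
tcp_rot: [180.0, 0.0, -31.3]
ft_force: [-0.7, -3.3, 2.0]
finger_gap: -0.0001
```

>>> {"method": "servo_tool", "body": {
  "motion": [
    {"fingers": 0,"tx": -0.01,"ty": -0.03,"tz": 0,"rx": 0,"ry": 0,"rz": 0},
    {"fingers": 0,"tx": -0.02,"ty": -0.05,"tz": 0,"rx": 0,"ry": 0,"rz": 0.01}
  ]
}}

```text
t: 14.53
eef_pos: [0.5202, 0.0043, 0.0726]
tcp_rot: [179.9, 0.0, -31.8]
ft_force: [-2.3, -5.0, 2.3]
finger_gap: -0.0003
```

>>> {"method": "servo_tool", "body": {
  "motion": [
    {"fingers": 0,"tx": -0.01,"ty": -0.03,"tz": 0,"rx": 0,"ry": 0,"rz": 0},
    {"fingers": 0,"tx": -0.01,"ty": -0.03,"tz": 0,"rx": 0,"ry": 0,"rz": 0}
  ]
}}

```text
t: 14.7
eef_pos: [0.5202, 0.0044, 0.0726]
tcp_rot: [179.9, 0.0, -31.8]
ft_force: [-2.1, -5.7, 1.6]
finger_gap: 0.0001
```

```bash
python3 look.py w9.png;python3 look.py w9.png|head -1
```

```text
14.75 [0.5202 0.0044 0.0726] [ 1.7989e+02  2.0000e-02 -3.1780e+01] [-7.000e-01  2.060e+01  1.076e+02 -1.000e-01  5.190e+01  1.211e+02] [-3.01 -6.74  2.9 ] -0.00011166440244561117
screw_top {'at': [276.0, 262.5], 'confidence': 0.86} [0.5519 0.0053 0.114 ] [0.5512 0.0061 0.1115]
pipe_top {'at': [101.6, 294.1], 'confidence': 0.69} [0.5784 0.0527 0.135 ] [0.5784 0.0524 0.1354]
0.108 4745 mean [0.5514 0.0025] med z 0.112 dir 160.1 ext [0.0738 0.0364] mid [ 0.5497 -0.0022]
0.076 7465 mean [ 0.5782 -0.0052] med z 0.08 dir 140.0 ext [0.1277 0.0829] mid [0.5688 0.0237]
0.13 6196 mean [0.5686 0.0415] med z 0.135 dir -137.7 ext [0.1042 0.0285] mid [0.549  0.0271]
14.95 [0.5202 0.0043 0.0726] [ 1.7989e+02  2.0000e-02 -3.1790e+01] [-7.000e-01  2.060e+01  1.076e+02 -1.000e-01  5.190e+01  1.211e+02] [-0.99 -6.21  2.33] -3.660289883680967e-05
```

The force rises to about 6.5 N while the finger stays still. That is well over the roughly 2 N needed to turn, so the screw is at its stop. I'll back off, lift and check.

>>> {"method": "servo_tool", "body": {
  "motion": [
    {"fingers": 0,"tx": 0,"ty": 0.3,"tz": 0,"rx": 0,"ry": 0,"rz": 0},
    {"fingers": 0,"tx": 0,"ty": 0.7,"tz": 0,"rx": 0,"ry": 0,"rz": 0},
    {"fingers": 0,"tx": 0,"ty": 0.7,"tz": -2,"rx": 0,"ry": 0,"rz": 0},
    {"fingers": 0,"tx": 0,"ty": 0.7,"tz": -5,"rx": 0,"ry": 0,"rz": 0},
    {"fingers": 0,"tx": 0,"ty": 0.7,"tz": -8,"rx": 0,"ry": 0,"rz": 0},
    {"fingers": 0,"tx": -3,"ty": 0.7,"tz": -10,"rx": 0,"ry": 0,"rz": 0},
    {"fingers": 0,"tx": -5,"ty": 0.7,"tz": -11,"rx": 0,"ry": 0,"rz": 0},
    {"fingers": 0,"tx": -5,"ty": 0.7,"tz": -11,"rx": 0,"ry": 0,"rz": 0},
    {"fingers": 0,"tx": -5,"ty": 0.7,"tz": -11,"rx": 0,"ry": 0,"rz": 0}
  ]
}}

```text
t: 15.85
eef_pos: [0.4747, 0.0262, 0.1834]
tcp_rot: [-179.9, -0.1, -31.8]
ft_force: [0.9, 0.0, -0.2]
finger_gap: 0.0
```

```bash
python3 look.py w10.png
```

```text
15.9 [0.4749 0.0259 0.1827] [-1.7994e+02 -5.0000e-02 -3.1790e+01] [  1.7  10.3 104.2   0.   65.4 123.5] [ 0.18  0.14 -0.04] -7.838683994071448e-05
screw_top {'at': [287.9, 125.5], 'confidence': 0.63} [0.5496 0.005  0.114 ] [0.5497 0.0052 0.1112]
pipe_top {'at': [185.4, 128.5], 'confidence': 0.79} [0.5786 0.0544 0.135 ] [0.5785 0.0543 0.1355]
0.108 1689 mean [0.5528 0.0048] med z 0.112 dir 150.3 ext [0.076  0.0169] mid [0.5516 0.0056]
0.076 4379 mean [0.5577 0.0041] med z 0.08 dir 149.8 ext [0.1303 0.0732] mid [0.5637 0.0266]
0.13 1687 mean [0.5782 0.0519] med z 0.1351 dir 59.7 ext [0.0257 0.0251] mid [0.5783 0.0523]
```

View pics/w10.png

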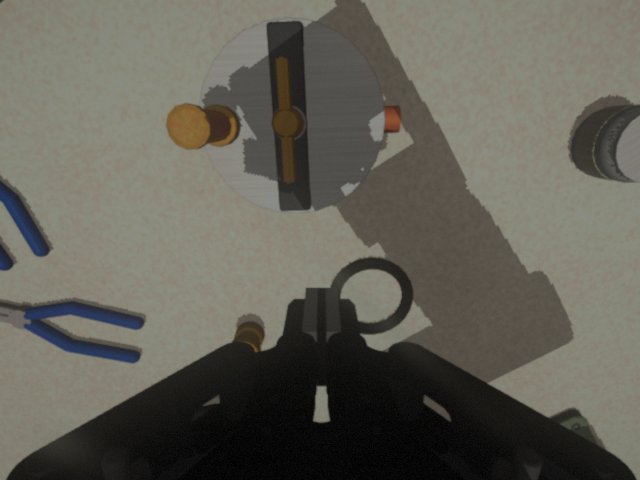

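The wings lie in line with the bridge bar (150.3° against 149.8°). The pot, pipe and neighbouring things are where they were, and nothing touches the robot, so I'll hand the job in.

```bash
python3 -c "
from plant import manip
print(manip.job_done())"
```

```text
the job is handed in; nothing more can be done
None
```

The wing screw is fully home against its stop, and I handed the job in at about 16 s. I pushed the wings clockwise with the shut fingertips in two strokes: one wing about 95°, then the other about 130° with a slow finish. The wings were never pinched.

**Last checks**
- **Stop:** at the end the push rose to about 6.5 N with no further motion. Turning the screw takes only about 2 N.
- **Alignment:** the wings measured 150.3° and the bridge bar 149.8°, so they are in line.
- **Pot:** the screw axis and pipe stayed within about 1 mm of where they were first measured. The tools in the last wrist view looked undisturbed, and nothing was touching the robot.

**What disagreed or failed**
- **Fingertip position:** both cameras put the fingertips about 28 mm behind the reported TCP, not 8 mm ahead of it. My first stroke therefore passed above the wing without touching it, and I repeated it 32 mm lower.
- **Refused call:** the first move call was refused because its rows did not name every key. Nothing moved.
- **Final pot-position reading:** in the last picture the trained network put the screw top about 2.5 mm from the earlier estimate. The depth measurement differed by less than 1 mm, so I took this as network error.

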